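Pin a fresh roll of masking tape into the bench tape stand

TASK

A fresh roll of masking tape has been dropped onto the rests of the tape stand. Take the wooden-handled spindle from the table, thread it from the right through the right bearing, the roll's core and the left bearing, and press it fully home, so that its brass collar is up against the right bearing, the red-knobbed keeper has snapped down into the groove and the roll hangs free on the spindle; then let go. The bearings are set by hand and never stand quite where they should, so ease the spindle in by feel, never forcing it (well under 25 N), and do not lift the keeper by hand or disturb the other things on the table.

Things in the scene. Friction and masses are not known exactly. Their poses are not given: they have to be found in the camera images.
- stand: Tape stand fixed on the table: plywood base 86x180x14 mm, two metal bearings 129 mm high, a toothed cutter in front. Origin on the table under the roll; z up, y along the spindle line from the right bearing (-y) to the left (+y), x from cutter to back. Nominal line: x = 0, z = 110 mm. Nothing of it is higher than 155 mm. Bearings are hand-clamped but do not yield to 25 N.
- right_bore (a point): Nominal mouth of the right bearing, centre of its outer (-y) face, where the collar seats; stand's axes. Bore 15.8 mm wide, 1 mm chamfer, 24 mm long (two 8 mm plates, 8 mm apart), bearing 40 mm wide. The real bearing is clamped by hand, unmeasured: up to 10 mm from here along y and 2 mm along x, not z; so feel for the bore and for the seat.
- left_bore (a point): Nominal mouth of the left bearing on its inner (-y) face; stand's axes. One plate 14 mm thick, bore 15.8 mm with a 1 mm chamfer. The real bearing stands up to 2 mm from here along x (clamped by hand, unmeasured, independent of the right one), not along y or z.
- keeper (a joint): Height (m) of the keeper above its rest: a blade with a red knob on top of the right bearing, 12 mm inside its outer face, pressed down by a spring (about 2 N in all). 0: right down (no spindle there, or dropped into the groove); about 0.002 to 0.004 on the shaft. The nose lifts it with a push of some 2 to 5 N; it then drags with 2 to 4 N until it drops into the groove.
- roll_centre (a point): Centre of the tape roll (98 mm across, 24 mm wide) and of its grey core, a tube along the stand's y, 60 mm long, 28 mm outside, bore 19 mm. Loose; lies on its rests with this point 104 mm up, 6 mm below the spindle line; the nose picks it up; on the spindle it hangs at about 107 mm. It may slide along y until the core meets the left bearing.
- spindle_handle (a point): Centre of the spindle's wooden handle, 24x24 mm, 52 mm long; lies level, 12 mm above the table. Axes: y along the shaft to the nose, z up as it lies. Along +y from here: handle to 26 mm; brass collar, 24 mm across, 26 to 34; steel shaft 14 mm thick with a groove 7 mm thick from 42 to 50; taper from 160 to the 5 mm wide tip at 178. 0.14 kg, balanced 17 mm ahead of here.
- spindle_tip (a point): Tip of the spindle's nose, on its axis, 178 mm along +y from the handle's centre; same axes.
- blue_jar: Small blue paint jar with a pale lid, 44x46x59 mm; stands loose on the table, origin under its centre; leave it where it is.
- yellow_tin: Dull yellow open tin, 66x66x74 mm; stands loose on the table, origin under its centre; leave it where it is.
- white_tub: White tub with a rim, 116x112x82 mm; stands loose on the table, origin under its centre; leave it where it is.
- spindle: The whole spindle; its origin lies 12 mm under the handle's centre (see spindle_handle), on the table; same axes.
- roll: The whole roll with its core; origin and axes as roll_centre.

How it is judged:
By the outcome, as a careful person would: the job done as asked, in the order asked, and still so for the second after the job is handed in, with the robot touching nothing.
It also fails if it takes over 72 s, if anything falls off the work surface, if the arm or the gripper's body presses on something with over 40 N, if the wrist force passes 120 N, or if a joint passes its speed limit or range.

ROBOT

A 7-joint arm with a two-finger parallel gripper is mounted at the origin on a cart in front of the work surface, level with it; the furniture and walls round the work are solid. World frame = base frame: x ahead of the robot, y to its left, z up, the work surface at z = 0. Lengths are in mm, angles in rad, forces in N, time in s.
With the tool pointing down it reaches from about 350 to 900 mm from the base axis. Payload 19.9 kg.
Tool frame: the origin (TCP) lies midway between the tips of the shut fingers; the grasp point (between the pads) lies 19 mm behind it; z points along the fingers, y is the line along which they close (so a half turn about z gives the same grasp; the last joint's range is limited). The gripper opens to 94 mm and grips with 3 to 60 N. Pads are 16 mm wide; open, the fingers measure 119 mm over their backs; the gripper's body (75 mm by 177 mm) begins 78 mm behind the grasp point.
Start: joints at [-1.379, 0.417, -0.01, 1.614, 0.005, 1.111, -0.053], TCP at [144.788, 607.976, 205.425] pointing down, gripper open.
Joint ranges: [-2.81, 2.81], [-0.39, 2.02], [-1.27, 1.25], [0.06, 2.57], [-1.19, 4.33], [0.19, 2], [-2.82, 2.82]. Speed limits (rad/s): [1.89, 1.89, 2.39, 2.39, 3.01, 3.01, 3.01].

INTERFACE

Orientations are given as a unit quaternion [w, x, y, z].
In Python, from rig import observe, get_image, finish_job gives the robot as it stands.
- The arm moves only by the tool servo_tool, never from a script. Its argument "deltas" is a list of rows, each a list of 5 numbers: the closure in counts, from 0 (fully open) to 255 (shut), then the shift along the tool's x, y, z in cm, then the turn about the tool's z in degrees. In form: [[hand, tx, ty, tz, twist], ...]. A call has exactly 5 rows; each row shifts and turns the commanded pose from where the row before left it, along the tool's axes as they then stand; what a row does not reach is not made up. A row lasts 1/12 s, in which the tool goes at most 41.7 mm and 7.16 degrees, less where a joint would pass 70% of its speed; a pose out of reach is approached as far as the arm can. A call is refused whole if a number of a shift passes 4.17 or a number of a turn 7.16, either way. A call with a gripper value outside its range is refused whole. The fingers move at their own pace and stop on an object; "newtons" is the grip in N (left out, the last holds). Time passes only in rows, so rows that do not move let the fingers close, or fill a call up. It gives the time, the measured TCP pose, the force, the opening and the grip force at its end, in the units of the state.
- observe(): the state, without advancing time (a new reading comes with each control period).
- get_image(name): name is "side" or "top"; returns a dict with "image" (400x640x3 uint8, blue, green, red), "K" (3x3 intrinsics, pixels), "rvec" (rotation vector, rad) and "tvec" (3), from world to camera coordinates, as OpenCV has them. Camera axes: x right, y down, z forward; pixel columns grow to the right and rows downward; lengths in mm; the calibration is good to about 2 mm. A picture is of the moment at which its call begins. There is no depth.
- finish_job(): hands the job in; it is judged then, once.
The state is a dict: "time": time; "qpos": joint angles; "joint_velocities": joint speeds; "joint_efforts": joint torques, N m; "tcp_pos": TCP position; "ee_rot": TCP orientation; "contact_force": force on the tool from outside, world axes, zero at the start; "ft_torque": the same for the moment, N m; "gripper_width": opening from 0.0 (shut) to 1.0 (fully open); "finger_force": force on a finger pad.
Only numpy, scipy, OpenCV 4.12 (cv2) and the standard library are available. Lean on these libraries where they do the work, as an engineer would, in place of code of your own. Each camera call takes 0.05 s, during which the arm holds its last target. There are 200 camera calls.

## Working session

There is one attempt and no reset: what is moved stays moved. The work goes in short steps, Python scripts to look and compute and a tool call to move; the robot and the scene stay as the last step left them, time stands still between calls to the robot, and variables do not carry over. Pictures are saved under pics/ and viewed, at most 10 in all, crops included, and the job is handed in when it is done.

Besides the shell and the picture viewer there is one more tool, called after "Call:" as name(argument=value, ...) on one line, values as JSON. servo_tool: Moves the arm, as the interface text tells. Its arguments: {"type":"object","properties":{"deltas":{"type":"array"},"newtons":{"type":"number"}},"required":["deltas"]}

```bash
mkdir -p pics; ls; python3 - <<'E'
from rig import observe,get_image
import cv2,numpy as np
s=observe();print(s)
for n in("side","top"):
    d=get_image(n);cv2.imwrite(f"pics/{n}0.png",d["image"]);print(n,d["K"],d["rvec"],d["tvec"])
    np.savez(f"{n}.npz",**d)
E
```

```text
pics
{'time': 0.0, 'qpos': array([-1.37850575,  0.41795493, -0.01029375,  1.61419205,  0.00468342,
        1.1107082 , -0.05300492]), 'joint_velocities': array([-0.00021021,  0.00026821,  0.00026326,  0.00133362, -0.00043018,
       -0.00043718, -0.00080201]), 'joint_efforts': array([ 1.88396261e-04, -8.51265621e+01,  6.39275126e-01, -4.25992084e+01,
       -4.88251832e-02,  1.87235128e-02,  1.17026457e-04]), 'tcp_pos': array([144.71489705, 607.61296816, 204.82970296]), 'ee_rot': array([-3.16890945e-05,  1.16635404e-01,  9.93174607e-01, -6.18506276e-04]), 'contact_force': array([ 0.53272333, -0.03340148, -0.19961086]), 'ft_torque': array([ 0.06032835,  0.01456905, -0.01147196]), 'finger_force': 0.0, 'gripper_width': 0.9987261469502995}
side [[518.70066672   0.         323.14649149]
 [  0.         518.70066672 209.02712723]
 [  0.           0.           1.        ]] [ 2.30869556 -0.24954617  0.08498977] [-422.79503193  229.07119934 1432.57933758]
top [[506.82760732   0.         313.86636253]
 [  0.         506.82760732 196.76176325]
 [  0.           0.           1.        ]] [ 2.17557384 -2.14693354  0.132006  ] [ 135.97140617  478.35698382 1585.64756111]
```

View pics/side0.png

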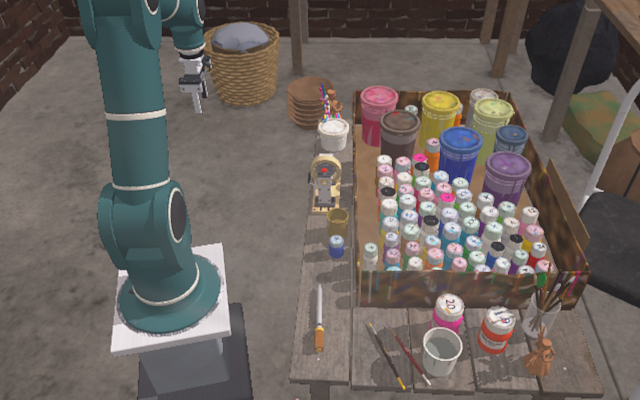

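View pics/top0.png

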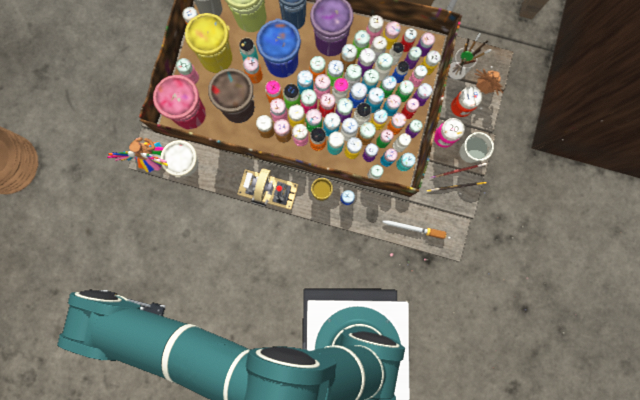

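The side view shows the spindle (handle ~(319,342), tip ~(321,287)), jar (336,245), tin (338,220), stand (325,185) and tub (333,133). The top view shows the spindle (tip 384,223, handle 437,233), stand (267,188), tin (321,188), jar (348,197) and tub (178,158).

```bash
cat > h.py <<'E'
import numpy as np,cv2
def cam(n):
    d=np.load(f"{n}.npz");R=cv2.Rodrigues(d["rvec"])[0];return d["image"],d["K"],R,d["tvec"].ravel(),d["rvec"]
def ray(n,uv):
    _,K,R,t,_=cam(n);return -R.T@t, R.T@np.linalg.solve(K,np.array([*uv,1.]))
def onz(n,uv,z):
    o,d=ray(n,uv);return o+d*(z-o[2])/d[2]
def tri(a,b):
    (o1,d1),(o2,d2)=ray("side",a),ray("top",b)
    s=np.linalg.lstsq(np.c_[d1,-d2],o2-o1,rcond=None)[0];p,q=o1+s[0]*d1,o2+s[1]*d2
    return (p+q)/2,np.linalg.norm(p-q)
def proj(n,p):
    _,K,R,t,rv=cam(n);return cv2.projectPoints(np.array(p,float).reshape(-1,1,3),rv,t,K,None)[0][:,0]
E
python3 - <<'E'
from h import *
s=cam("side")[0];t=cam("top")[0]
c=lambda im,x,y,w,h,f:cv2.resize(im[y:y+h,x:x+w],None,fx=f,fy=f,interpolation=cv2.INTER_CUBIC)
a=np.hstack([c(s,295,145,65,75,6),c(s,295,280,65,75,6)])
b=c(t,230,155,110,66,7)
cv2.imwrite("pics/a.png",a);cv2.imwrite("pics/b.png",b)
print("side cam",ray("side",(0,0))[0],"top",ray("top",(0,0))[0])
print("tip/handle top",onz("top",(384,223),12),onz("top",(437,233),12),"side",onz("side",(321,287),12),onz("side",(319,342),12))
E
```

```text
side cam [ 248.75468287 -964.20091202 1136.64001375] top [ 284.64508438  145.63373074 1630.75436769]
tip/handle top [396.96849137 -83.14217635  12.        ] [ 367.25990428 -252.29321548   12.        ] side [408.63462917 -84.04205807  12.        ] [ 368.49785918 -252.69751326   12.        ]
```

View pics/a.png

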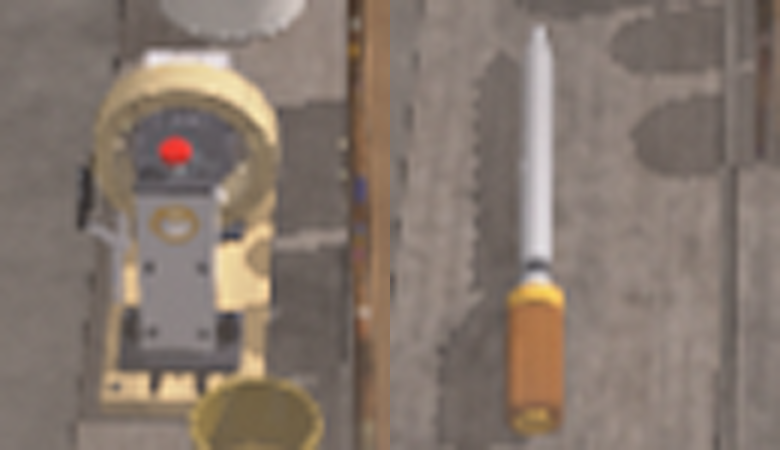

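View pics/b.png

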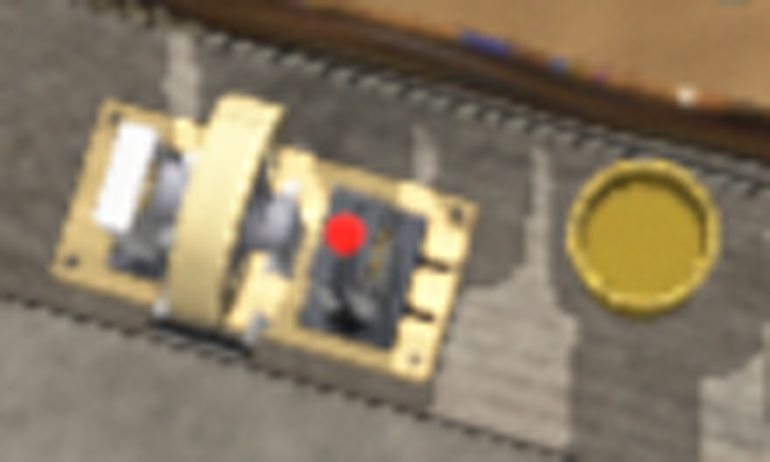

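The crops show the knob at side px (324.3,170) and top px (279.1,188.3), the bore mouth at side ~(324.3,182), and the base corners in top crop at (108,98), (475,207), (425,380) and (52,270). Now I'll refine these with masks.

```bash
python3 - <<'E'
from h import *
from scipy.optimize import least_squares
# knob
def blob(n,x,y,w,h,f):
    im=cam(n)[0][y:y+h,x:x+w].astype(int);m=f(im);ys,xs=np.nonzero(m);return np.c_[xs+x,ys+y].astype(float)
red=lambda i:(i[...,2]>170)&(i[...,1]<110)&(i[...,0]<110)
ks=blob("side",300,150,50,60,red).mean(0);kt=blob("top",265,175,30,30,red).mean(0)
print("knob",ks,kt,tri(ks,kt))
# base corners
c=np.array([(108,98),(475,207),(425,380),(52,270)])/7+[230,155]-0.43
P=np.array([onz("top",q,14) for q in c]);print(P.round(1))
cen=P.mean(0);print("base cen",cen)
# model: left-back,right-back,right-front,left-front (y+ = left, x+ = back)
M=np.array([(43,90),(43,-90),(-43,-90),(-43,90)])
def pose(v):
    a=v[2];R=np.array([[np.cos(a),-np.sin(a)],[np.sin(a),np.cos(a)]]);return (M@R.T+v[:2]-P[:,:2]).ravel()
s=least_squares(pose,[cen[0],cen[1],0]);print("stand base x,y,yawdeg",s.x[:2],np.degrees(s.x[2]),s.fun.round(1))
# spindle: silver/orange mask vs axis
for n,(x,y,w,h) in {"top":(375,212,75,30),"side":(305,280,30,75)}.items():
    im=cam(n)[0][y:y+h,x:x+w];hsv=cv2.cvtColor(im,cv2.COLOR_BGR2HSV)
    org=(hsv[...,1]>130)&(hsv[...,2]>110)&(hsv[...,0]<28)
    sil=(im.min(2)>150)
    for nm,m in(("org",org),("sil",sil)):
        k=max(range(1,(r:=cv2.connectedComponentsWithStats(m.astype(np.uint8)))[0]),key=lambda i:r[2][i,4])
        ys,xs=np.nonzero(r[1]==k);W=np.array([onz(n,(a+x,b+y),12)[:2] for a,b in zip(xs,ys)])
        mu=W.mean(0);v=np.linalg.svd(W-mu)[2][0];v*=np.sign(v[1]);pr=(W-mu)@v
        print(n,nm,len(xs),"mean",mu.round(1),"ang(x/y)deg",np.degrees(np.arctan2(v[0],v[1])).round(1),"ends",(mu+v*pr.min()).round(1),(mu+v*pr.max()).round(1))
print("pink bucket",tri((380,92),(177,90)))
print("box wall", tri((357,272),(418,190)))
for n,u in(("top",(348,197)),):print("jar",onz(n,u,59))
print("tin",onz("top",(321,188),74),"tub",onz("top",(178,158),82))
print(proj("side",[[s.x[0],s.x[1],110]]))
E
```

```text
knob [324.  169.5] [278.60714286 187.82142857] (array([488.22943588, 246.67468226, 150.7835255 ]), np.float64(2.4991755387888204))
[[567.  366.1  14. ]
 [518.5 195.8  14. ]
 [438.2 217.3  14. ]
 [486.6 389.4  14. ]]
base cen [502.56642495 292.13867018  14.        ]
stand base x,y,yawdeg [502.56642494 292.13867018] -15.772220085725804 [ 1.4  1.   1.  -1.9 -1.5 -0.1 -1.   1. ]
top org 133 mean [ 366.9 -249.2] ang(x/y)deg 10.9 ends [ 361.3 -278.3] [ 372.8 -218.9]
top sil 178 mean [ 390.7 -143.2] ang(x/y)deg 11.9 ends [ 377.7 -204.8] [404.7 -77.1]
side org 153 mean [ 370.7 -237.8] ang(x/y)deg 11.8 ends [ 364.7 -266.6] [ 376.1 -212.2]
side sil 150 mean [ 393.1 -138.8] ang(x/y)deg 11.5 ends [ 381.1 -197.9] [406.6 -72.9]
pink bucket (array([754.25186427, 541.77073672, 214.44070012]), np.float64(9.129337903472514))
box wall (array([ 485.94247255, -164.55824079,  148.47261246]), np.float64(0.8477062439032675))
jar [473.52160822  35.73082088  59.        ]
tin [498.69045694 120.63693409  74.        ] tub [585.52688921 565.54241842  82.        ]
[[325.27167976 170.27043698]]
```

```bash
python3 - <<'E'
from h import *
c=np.array([502.57,292.14]);a=np.radians(15.77);X=np.array([np.cos(a),-np.sin(a)]);Y=np.array([np.sin(a),np.cos(a)])
def st(p):return ((p[:2]-c)@X).round(1),((p[:2]-c)@Y).round(1)
T=lambda u,v:(u/7+230-.43,v/7+155-.43)
print("rbore side z110",onz("side",(323.9,181.6),110),st(onz("side",(323.9,181.6),110)))
print("left bearing top",[st(onz("top",T(*q),129)) for q in((118,125),(158,130),(130,230),(95,220),(126,177))])
print("right bearing top",[st(onz("top",T(*q),129)) for q in((335,185),(420,210),(390,345),(300,325))])
print("knob",st(np.array([488.2,246.7])))
im=cam("top")[0][155:221,230:340];hsv=cv2.cvtColor(im,cv2.COLOR_BGR2HSV)
# roll rim top ends (z ~104 at front/back extremes; 153 at top)
print("roll rim mid z153",st(onz("top",T(228,205),153)),"front/back z104",st(onz("top",T(254,100),104)),st(onz("top",T(194,325),104)))
# side: base corners
S=lambda u,v:(u/6+295-.4,v/6+145-.4)
print("side: bearing top corners",[st(onz("side",S(*q),129)) for q in((135,188),(218,188))],"base right-front",st(onz("side",S(103,402),14)))
E
```

```text
rbore side z110 [486.8075295  238.69476502 110.        ] (np.float64(-0.6), np.float64(-55.7))
left bearing top [(np.float64(16.9), np.float64(60.5)), (np.float64(19.7), np.float64(43.4)), (np.float64(-25.0), np.float64(42.0)), (np.float64(-25.2), np.float64(57.6)), (np.float64(-3.7), np.float64(50.5))]
right bearing top [(np.float64(18.5), np.float64(-36.2)), (np.float64(18.5), np.float64(-74.2)), (np.float64(-40.7), np.float64(-78.8)), (np.float64(-43.4), np.float64(-39.6))]
knob (np.float64(-1.5), np.float64(-47.6))
roll rim mid z153 (np.float64(-5.5), np.float64(1.8)) front/back z104 (np.float64(47.4), np.float64(11.3)) (np.float64(-54.3), np.float64(7.1))
side: bearing top corners [(np.float64(-21.4), np.float64(-52.4)), (np.float64(20.9), np.float64(-50.4))] base right-front (np.float64(-38.3), np.float64(-90.4))
```

Call:
servo_tool(deltas=[[0, -2.2, -1.93, 0, 0], [0, -2.2, -1.93, 0, 0], [0, -2.2, -1.93, 0, 0], [0, -2.2, -1.93, 0, 0], [0, -2.2, -1.93, 0, 0]], newtons=40)

```text
time: 0.52
tcp_pos: [230.0, 487.2, 205.2]
ee_rot: [-0.0, 0.117, 0.993, -0.0]
contact_force: [1.1, -0.6, 0.4]
gripper_width: 1.002
finger_force: 0.0
```

Call:
servo_tool(deltas=[[0, -2.2, -1.93, 0, 0], [0, -2.2, -1.93, 0, 0], [0, -2.2, -1.93, 0, 0], [0, -2.2, -1.93, 0, 0], [0, -2.2, -1.93, 0, 0]])

```text
time: 0.93
tcp_pos: [314.6, 367.9, 205.3]
ee_rot: [-0.0, 0.117, 0.993, -0.0]
contact_force: [0.5, -0.2, 0.6]
gripper_width: 1.001
finger_force: 0.0
```

Call:
servo_tool(deltas=[[0, -2.2, -1.93, 0, 0], [0, -2.2, -1.93, 0, 0], [0, -2.2, -1.93, 0, 0], [0, -2.2, -1.93, 0, 0], [0, -2.2, -1.93, 0, 0]])

```text
time: 1.35
tcp_pos: [399.2, 248.5, 205.4]
ee_rot: [-0.0, 0.117, 0.993, -0.0]
contact_force: [0.4, 0.7, -0.0]
gripper_width: 1.0
finger_force: 0.0
```

Call:
servo_tool(deltas=[[0, -0.42, -2.42, 0, 0], [0, -0.42, -2.42, 0, 0], [0, -0.42, -2.42, 0, 0], [0, -0.42, -2.42, 0, 0], [0, -0.42, -2.42, 0, 0]])

```text
time: 1.77
tcp_pos: [390.7, 126.1, 205.3]
ee_rot: [-0.0, 0.117, 0.993, -0.0]
contact_force: [1.1, -0.8, 0.5]
gripper_width: 1.0
finger_force: 0.0
```

Call:
servo_tool(deltas=[[0, -0.42, -2.42, 0, 0], [0, -0.42, -2.42, 0, 0], [0, -0.42, -2.42, 0, 0], [0, -0.42, -2.42, 0, 0], [0, -0.42, -2.42, 0, 0]])

```text
time: 2.18
tcp_pos: [383.1, 3.6, 205.4]
ee_rot: [-0.0, 0.117, 0.993, 0.0]
contact_force: [-0.4, 0.0, 0.9]
gripper_width: 1.003
finger_force: 0.0
```

Call:
servo_tool(deltas=[[0, -0.42, -2.42, 0, 0], [0, -0.42, -2.42, 0, 0], [0, -0.42, -2.42, 0, 0], [0, -0.42, -2.42, 0, 0], [0, -0.42, -2.42, 0, 0]])

```text
time: 2.6
tcp_pos: [375.5, -119.0, 205.5]
ee_rot: [0.0, 0.117, 0.993, 0.0]
contact_force: [0.6, -0.5, 0.3]
gripper_width: 1.001
finger_force: 0.0
```

Call:
servo_tool(deltas=[[0, -0.42, -2.42, 0, 0], [0, -0.42, -2.42, 0, 0], [0, -0.42, -2.42, 0, 0], [0, -0.42, -2.42, 0, 0], [0, -0.42, -2.42, 0, 0]])

```text
time: 3.02
tcp_pos: [368.0, -241.5, 205.5]
ee_rot: [0.0, 0.117, 0.993, 0.0]
contact_force: [-0.1, -0.3, -0.5]
gripper_width: 1.002
finger_force: 0.0
```

Call:
servo_tool(deltas=[[0, 0, 0, 0.8, 5.9], [0, 0, 0, 0.8, 5.9], [0, 0, 0, 0.8, 5.9], [0, 0, 0, 0.8, 5.9], [0, 0, 0, 0.8, 5.9]])

```text
time: 3.43
tcp_pos: [368.1, -240.4, 165.0]
ee_rot: [-0.0, 0.368, 0.93, -0.0]
contact_force: [-0.5, 0.3, 0.9]
gripper_width: 1.004
finger_force: 0.0
```

Call:
servo_tool(deltas=[[0, 0, 0, 0.8, 5.9], [0, 0, 0, 0.8, 5.9], [0, 0, 0, 0.8, 5.9], [0, 0, 0, 0.8, 5.9], [0, 0, 0, 0.8, 5.9]])

```text
time: 3.85
tcp_pos: [368.2, -240.3, 125.1]
ee_rot: [-0.0, 0.593, 0.805, -0.0]
contact_force: [0.6, -0.1, -0.6]
gripper_width: 0.999
finger_force: 0.0
```

Call:
servo_tool(deltas=[[0, 0, 0, 0.8, 5.9], [0, 0, 0, 0.8, 5.9], [0, 0, 0, 0.8, 5.9], [0, 0, 0, 0.8, 5.9], [0, 0, 0, 0.8, 5.7]])

```text
time: 4.27
tcp_pos: [368.2, -240.3, 85.0]
ee_rot: [-0.0, 0.777, 0.629, -0.0]
contact_force: [0.3, 0.0, 0.2]
gripper_width: 0.999
finger_force: 0.0
```

Call:
servo_tool(deltas=[[0, 0, 0.1, 1.6, 0], [0, 0, 0.1, 1.6, 0], [0, 0, 0, 1.6, 0], [0, 0, 0, 1.6, 0], [0, 0, 0, 1.6, 0]])

```text
time: 4.68
tcp_pos: [370.1, -240.7, 4.6]
ee_rot: [-0.0, 0.775, 0.631, -0.0]
contact_force: [-0.2, -0.1, 0.5]
gripper_width: 1.002
finger_force: 0.0
```

Call:
servo_tool(deltas=[[150, 0, 0, 0, 0], [150, 0, 0, 0, 0], [255, 0, 0, 0, 0], [255, 0, 0, 0, 0], [255, 0, 0, 0, 0]], newtons=40)

```text
time: 5.1
tcp_pos: [370.8, -240.9, 6.2]
ee_rot: [0.0, 0.775, 0.632, 0.0]
contact_force: [-0.0, 0.5, 0.9]
gripper_width: 0.683
finger_force: 0.0
```

Call:
servo_tool(deltas=[[255, 0, 0, 0, 0], [255, 0, 0, 0, 0], [255, 0, 0, 0, 0], [255, 0, 0, 0, 0], [255, 0, 0, 0, 0]])

```text
time: 5.52
tcp_pos: [370.3, -240.8, 5.5]
ee_rot: [0.0, 0.775, 0.631, -0.0]
contact_force: [-0.0, -0.2, 0.4]
gripper_width: 0.326
finger_force: 0.0
```

Call:
servo_tool(deltas=[[255, 0, 0, 0, 0], [255, 0, 0, 0, 0], [255, 0, 0, 0, 0], [255, 0, 0, 0, 0], [255, 0, 0, 0, 0]])

```text
time: 5.93
tcp_pos: [370.2, -240.8, 5.5]
ee_rot: [0.0, 0.775, 0.631, -0.0]
contact_force: [-0.3, -0.4, 1.5]
gripper_width: 0.251
finger_force: 40.0
```

```bash
python3 - <<'E'
from rig import observe
for _ in range(3):
    s=observe();print(s["tcp_pos"],s["gripper_width"],s["finger_force"],s["contact_force"])
E
```

```text
[ 370.23282492 -240.81031112    5.50184161] 0.25083886782533565 39.99792158603668 [-0.27549761 -0.37447618  1.54305488]
[ 370.23282492 -240.81031112    5.50184161] 0.25083886782533565 39.99792158603668 [-0.27549761 -0.37447618  1.54305488]
[ 370.23282492 -240.81031112    5.50184161] 0.25083886782533565 39.99792158603668 [-0.27549761 -0.37447618  1.54305488]
```

Call:
servo_tool(deltas=[[255, 0, 0, -1, 0], [255, 0, 0, -2, 0], [255, 0, 0, -3, 0], [255, 0, 0, -3, 2], [255, 0, 0, -3, 2.1]])

```text
time: 6.35
tcp_pos: [369.6, -240.9, 126.5]
ee_rot: [-0.0, 0.798, 0.602, -0.0]
contact_force: [1.6, -0.3, -0.3]
gripper_width: 0.254
finger_force: 40.0
```

Call:
servo_tool(deltas=[[255, 0, 0, -3, 0], [255, 0, 0, 0, 0], [255, 0, 0, 0, 0], [255, 0, 0, 0, 0], [255, 0, 0, 0, 0]])

```text
time: 6.77
tcp_pos: [369.7, -240.5, 154.6]
ee_rot: [-0.001, 0.798, 0.603, -0.001]
contact_force: [-0.2, -0.3, -1.2]
gripper_width: 0.251
finger_force: 40.0
```

```bash
python3 - <<'E'
from rig import observe,get_image
from h import *
s=observe();p=s["tcp_pos"];q=s["ee_rot"];print(p,q,s["finger_force"],s["contact_force"],s["qpos"].round(2))
tx=np.array([q[1]**2-q[2]**2,2*q[1]*q[2]]);ty=np.array([tx[1],-tx[0]]);print("az",np.degrees(np.arctan2(*tx)))
for n in("side","top"):np.savez(f"{n}.npz",**get_image(n))
d=np.array([431.5,46.2])-p[:2];print("to pre-insert along tool x,y mm",d@tx,d@ty)
im=cam("side")[0];print(proj("side",[[*p[:2]+168*tx,p[2]+6.5],[*p[:2],p[2]+6.5]]),proj("top",[[*p[:2]+168*tx,p[2]+6.5],[*p[:2],p[2]+6.5]]))
a=cv2.resize(im[225:345,270:390],None,fx=4.5,fy=4.5);t=cv2.resize(cam("top")[0][195:245,370:460],None,fx=4,fy=4)
o=np.zeros((540,540+240,3),np.uint8)
cv2.imwrite("pics/c.png",np.hstack([a,cv2.copyMakeBorder(cv2.resize(t,(255,142)),0,398,0,0,0)]))
E
```

```text
[ 369.73381377 -240.49462274  154.59282421] [-5.36884699e-04  7.97563242e-01  6.03234890e-01 -5.03758762e-04] 39.99696493148804 [-0.20855207 -0.27524961 -1.16652752] [-0.49  0.3   1.15  2.13 -0.34  0.92  0.59]
az 15.796111254555326
to pre-insert along tool x,y mm 292.68154213723625 -18.608872157070408
[[322.03704669 248.21480495]
 [317.00967365 301.58847376]] [[389.72461614 213.17753485]
 [445.50738597 229.63264533]]
```

View pics/c.png

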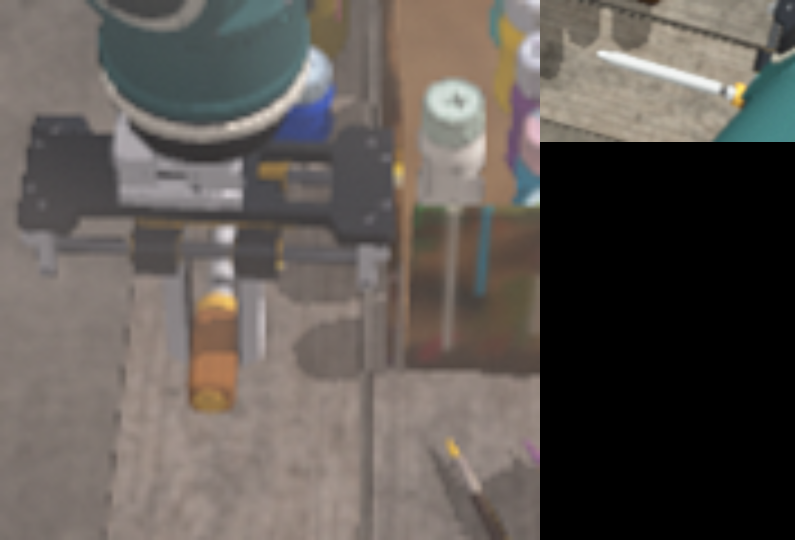

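Call:
servo_tool(deltas=[[255, 2.9, -0.19, 0, 0], [255, 2.9, -0.19, 0, 0], [255, 2.9, -0.19, 0, 0], [255, 2.9, -0.19, 0, 0], [255, 2.9, -0.19, 0, 0]])

```text
time: 7.28
tcp_pos: [400.3, -97.6, 155.1]
ee_rot: [-0.0, 0.798, 0.603, -0.0]
contact_force: [1.4, -0.6, -1.4]
gripper_width: 0.251
finger_force: 40.0
```

Call:
servo_tool(deltas=[[255, 2.9, -0.19, 0, 0], [255, 2.9, -0.19, 0, 0], [255, 2.9, -0.19, 0, 0], [255, 2.9, -0.19, 0, 0], [255, 2.9, -0.19, 0, 0]])

```text
time: 7.7
tcp_pos: [430.7, 44.7, 155.0]
ee_rot: [-0.0, 0.798, 0.603, -0.0]
contact_force: [0.7, -0.5, -0.1]
gripper_width: 0.253
finger_force: 40.0
```

Call:
servo_tool(deltas=[[255, 0, 0, 1.0, 0], [255, 0, 0, 1.2, 0], [255, 0, 0, 1.2, 0], [255, 0, 0, 1.0, 0], [255, 0, 0, 0.7, 0]])

```text
time: 8.12
tcp_pos: [430.3, 42.9, 103.1]
ee_rot: [0.0, 0.798, 0.603, -0.001]
contact_force: [0.1, -0.2, -1.0]
gripper_width: 0.252
finger_force: 40.0
```

Call:
servo_tool(deltas=[[255, 0, 0, 0, 0], [255, 0, 0, 0, 0], [255, 0, 0, 0, 0], [255, 0, 0, 0, 0], [255, 0, 0, 0, 0]])

```text
time: 8.53
tcp_pos: [431.2, 43.6, 104.9]
ee_rot: [0.0, 0.798, 0.603, 0.0]
contact_force: [-0.7, -0.4, -0.7]
gripper_width: 0.253
finger_force: 40.0
```

```bash
python3 - <<'E'
from rig import observe,get_image
from h import *
s=observe();p=s["tcp_pos"];q=s["ee_rot"];print(p,q,s["finger_force"],s["contact_force"],s["ft_torque"],s["qpos"].round(2))
tx=np.array([q[1]**2-q[2]**2,2*q[1]*q[2]]);print("az",np.degrees(np.arctan2(*tx)))
for n in("side","top"):np.savez(f"{n}.npz",**get_image(n))
P=[[*p[:2]+r*tx,p[2]+6.5] for r in(168,160,60,0)]
print(proj("side",P),proj("top",P))
s=cv2.resize(cam("side")[0][145:250,290:370],None,fx=5,fy=5,interpolation=2);t=cv2.resize(cam("top")[0][165:225,240:370],None,fx=3,fy=3,interpolation=2)
cv2.imwrite("pics/d.png",np.hstack([s,cv2.copyMakeBorder(t,0,345,0,0,0)]))
E
```

```text
[431.16586816  43.56548283 104.85689452] [2.91451569e-05 7.97513586e-01 6.03300877e-01 3.62606264e-04] 39.99709904193878 [-0.67970957 -0.40510226 -0.69175349] [-0.04205047  0.07985141 -0.00611152] [-1.03  0.36  1.01  2.19 -0.42  0.81 -0.02]
az 15.786647989264301
[[322.97517506 188.65613061]
 [322.79527729 190.38577542]
 [320.4278431  213.14770403]
 [318.89293361 227.90524212]] [[293.1419564  193.09772103]
 [295.67732613 193.84649997]
 [327.43743829 203.22631655]
 [346.55414356 208.8721149 ]]
```

View pics/d.png

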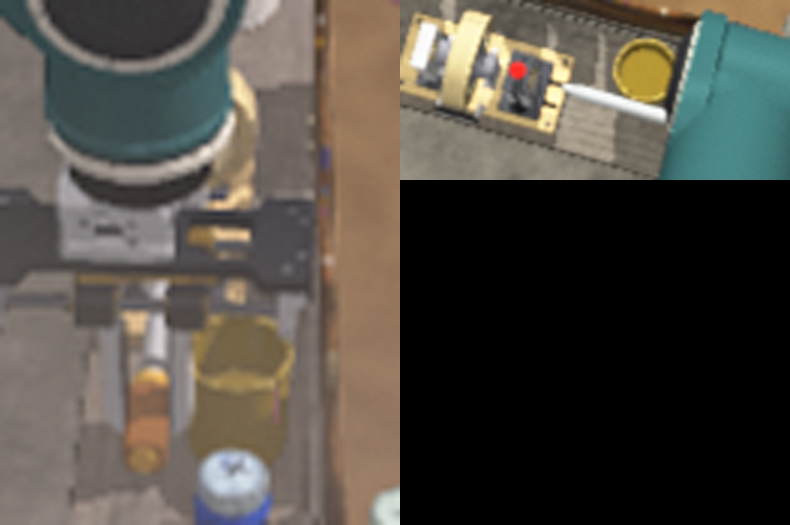

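The tip is visible at top px (295,194.3), just short of the bearing and roughly in line. Side view: handle is held square between the fingers. I'll compare the shaft axis with the bearing features in the same top view.

```bash
python3 - <<'E'
from h import *
c=np.array([502.57,292.14]);a=np.radians(15.77);X=np.array([np.cos(a),-np.sin(a)]);Y=np.array([np.sin(a),np.cos(a)])
st=lambda p:np.array([(p[:2]-c)@X,(p[:2]-c)@Y]).round(1)
im=cam("top")[0];x,y,w,h=288,185,45,30
m=(im[y:y+h,x:x+w].min(2)>150).astype(np.uint8)
r=cv2.connectedComponentsWithStats(m);k=1+np.argmax(r[2][1:,4]);ys,xs=np.nonzero(r[1]==k)
W=np.array([st(onz("top",(i+x,j+y),111)) for i,j in zip(xs,ys)]);W=W[np.argsort(W[:,1])]
print(len(W),"tip y",W[-3:]);f=np.polyfit(W[:,1],W[:,0],1);print("axis slope",f[0],"x at -80,-120",np.polyval(f,[-80,-120]))
kt=[278.607,187.82]
for z in(140,145,150):print("knob top",z,st(onz("top",kt,z)))
t=np.array([431.17,43.57]);print("tcp st",st(t))
# white left bearing top
b=im[165:195,243:262];m=(b.min(2)>200).astype(np.uint8);ys,xs=np.nonzero(m)
L=np.array([st(onz("top",(i+243,j+165),129)) for i,j in zip(xs,ys)]);print("left bearing",len(L),L.mean(0),L.min(0),L.max(0))
# right bearing dark top
E
```

```text
182 tip y [[-16.  -82. ]
 [-13.1 -81.2]
 [-10.2 -80.3]]
axis slope -0.061540275757751076 x at -80,-120 [-5.87649747 -3.41488644]
knob top 140 [ -1.5 -46.8]
knob top 145 [ -2.  -47.3]
knob top 150 [ -2.6 -47.8]
tcp st [  -1.2 -258.6]
left bearing 91 [-0.16373626 46.58131868] [-25.6  14.5] [27.7 59.4]
```

```bash
python3 - <<'E'
from h import *
c=np.array([502.57,292.14]);a=np.radians(15.77);X=np.array([np.cos(a),-np.sin(a)]);Y=np.array([np.sin(a),np.cos(a)])
im=cam("top")[0]
for z in(111,):
  # sample brightness profile across the shaft at each station
  for yy in range(-150,-74,5):
    v=[]
    xs=np.arange(-22,20,.5)
    uv=proj("top",[[*(c+X*q+Y*yy),z] for q in xs])
    g=cv2.remap(im.min(2).astype(np.float32),uv[:,0].astype(np.float32)[None],uv[:,1].astype(np.float32)[None],1)[0]
    on=xs[g>150];print(yy,on.min() if len(on) else None,on.max() if len(on) else None,len(on)/2,int(g.max()))
E
```

```text
-150 -8.0 6.0 14.5 247
-145 -8.5 6.0 15.0 245
-140 -7.5 6.0 14.0 246
-135 -8.5 7.0 16.0 243
-130 -8.0 7.5 16.0 246
-125 -8.0 8.0 16.5 245
-120 -8.0 7.0 15.5 247
-115 -8.5 6.0 15.0 243
-110 -8.5 6.5 15.5 243
-105 -15.5 5.0 14.0 238
-100 -6.0 4.0 10.5 238
-95 -19.0 3.0 20.5 227
-90 -19.0 16.5 29.0 204
-85 -19.0 18.0 30.0 204
-80 -12.5 19.5 18.0 165
-75 None None 0.0 147
```

Call:
servo_tool(deltas=[[255, 0.4, 0, 0.12, 0], [255, 0.4, 0, 0, 0], [255, 0.4, 0, 0, 0], [255, 0.4, 0, 0, 0], [255, 0.3, 0, 0, 0]])

```text
time: 9.05
tcp_pos: [436.3, 62.3, 103.3]
ee_rot: [0.0, 0.797, 0.603, -0.0]
contact_force: [-0.5, -0.4, -1.4]
gripper_width: 0.251
finger_force: 40.0
```

Call:
servo_tool(deltas=[[255, 0.2, 0, 0, 0], [255, 0.2, 0, 0, 0], [255, 0.2, 0, 0, 0], [255, 0.2, 0, 0, 0], [255, 0.2, 0, 0, 0]])

```text
time: 9.47
tcp_pos: [438.9, 71.4, 103.3]
ee_rot: [0.0, 0.798, 0.603, -0.0]
contact_force: [0.5, 0.1, -1.1]
gripper_width: 0.253
finger_force: 40.0
```

Call:
servo_tool(deltas=[[255, 0.2, 0, 0, 0], [255, 0.2, 0, 0, 0], [255, 0.2, 0, 0, 0], [255, 0.2, 0, 0, 0], [255, 0.2, 0, 0, 0]])

```text
time: 9.88
tcp_pos: [441.6, 81.2, 103.3]
ee_rot: [0.0, 0.798, 0.603, -0.0]
contact_force: [0.2, 0.2, -1.4]
gripper_width: 0.25
finger_force: 40.0
```

Call:
servo_tool(deltas=[[255, 0.15, 0, 0, 0], [255, 0.15, 0, 0, 0], [255, 0.15, 0, 0, 0], [255, 0.15, 0, 0, 0], [255, 0.15, 0, 0, 0]])

```text
time: 10.3
tcp_pos: [443.6, 88.3, 103.3]
ee_rot: [0.0, 0.798, 0.603, -0.0]
contact_force: [-0.3, 0.5, -0.9]
gripper_width: 0.254
finger_force: 40.0
```

Call:
servo_tool(deltas=[[255, 0.12, 0, 0, 0], [255, 0.12, 0, 0, 0], [255, 0.12, 0, 0, 0], [255, 0.12, 0, 0, 0], [255, 0.12, 0, 0, 0]])

```text
time: 10.72
tcp_pos: [445.2, 93.9, 103.2]
ee_rot: [0.0, 0.798, 0.603, -0.0]
contact_force: [0.6, 0.3, -1.5]
gripper_width: 0.25
finger_force: 40.0
```

Call:
servo_tool(deltas=[[255, 0.1, 0, 0, 0], [255, 0.1, 0, 0, 0], [255, 0.1, 0, 0, 0], [255, 0.1, 0, 0, 0], [255, 0.1, 0, 0, 0]])

```text
time: 11.13
tcp_pos: [446.5, 98.6, 103.2]
ee_rot: [0.0, 0.798, 0.603, -0.0]
contact_force: [-0.7, -2.0, -2.4]
gripper_width: 0.252
finger_force: 40.0
```

Call:
servo_tool(deltas=[[255, 0.1, 0, 0, 0], [255, 0.1, 0, 0, 0], [255, 0.1, 0, 0, 0], [255, 0.1, 0, 0, 0], [255, 0.1, 0, 0, 0]])

```text
time: 11.55
tcp_pos: [448.0, 103.7, 103.3]
ee_rot: [0.0, 0.798, 0.603, -0.0]
contact_force: [-1.1, -1.6, -2.4]
gripper_width: 0.253
finger_force: 40.0
```

Call:
servo_tool(deltas=[[255, 0.12, 0, 0, 0], [255, 0.12, 0, 0, 0], [255, 0.12, 0, 0, 0], [255, 0.12, 0, 0, 0], [255, 0.12, 0, 0, 0]])

```text
time: 11.97
tcp_pos: [449.6, 109.5, 103.3]
ee_rot: [0.0, 0.798, 0.603, -0.0]
contact_force: [-1.4, -2.3, -2.5]
gripper_width: 0.249
finger_force: 40.0
```

Call:
servo_tool(deltas=[[255, 0.12, 0, 0, 0], [255, 0.12, 0, 0, 0], [255, 0.12, 0, 0, 0], [255, 0.12, 0, 0, 0], [255, 0.12, 0, 0, 0]])

```text
time: 12.38
tcp_pos: [451.3, 115.2, 103.3]
ee_rot: [0.0, 0.798, 0.603, -0.0]
contact_force: [-1.8, -1.8, -3.0]
gripper_width: 0.254
finger_force: 40.0
```

Call:
servo_tool(deltas=[[255, 0.2, 0, 0, 0], [255, 0.2, 0, 0, 0], [255, 0.2, 0, 0, 0], [255, 0.2, 0, 0, 0], [255, 0.2, 0, 0, 0]])

```text
time: 12.8
tcp_pos: [453.9, 124.9, 103.2]
ee_rot: [0.0, 0.798, 0.603, -0.0]
contact_force: [-1.0, -1.8, -2.6]
gripper_width: 0.252
finger_force: 40.0
```

```bash
python3 - <<'E'
from rig import observe,get_image
from h import *
s=observe();print(s["contact_force"],s["ft_torque"],s["qpos"].round(2))
np.savez("top.npz",**get_image("top"))
cv2.imwrite("pics/e.png",cv2.resize(cam("top")[0][155:221,230:340],None,fx=7,fy=7,interpolation=2))
E
```

```text
[-0.95441541 -1.7934243  -2.59217893] [-0.78343042  0.43186353  0.06802782] [-1.13  0.43  0.96  2.1  -0.48  0.84 -0.15]
```

View pics/e.png

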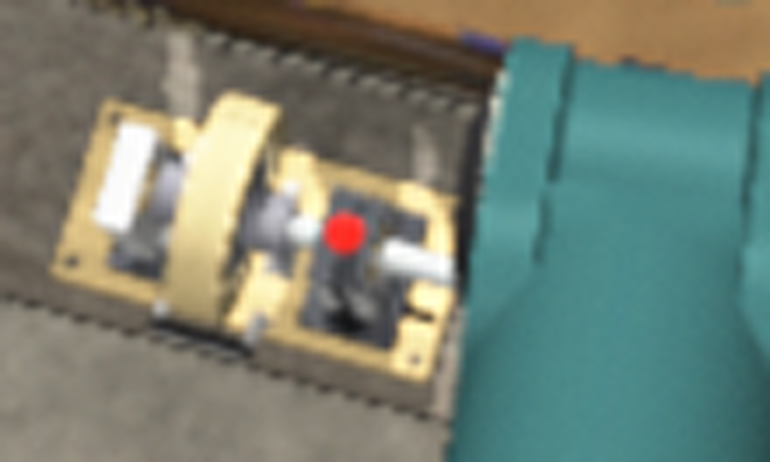

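Shaft is visible both sides of the keeper (knob at crop (344,233)) and entering the core at crop (290,225). Continuing.

Call:
servo_tool(deltas=[[255, 0.2, 0, 0, 0], [255, 0.2, 0, 0, 0], [255, 0.2, 0, 0, 0], [255, 0.2, 0, 0, 0], [255, 0.2, 0, 0, 0]])

```text
time: 13.27
tcp_pos: [456.7, 134.5, 103.3]
ee_rot: [0.0, 0.798, 0.603, -0.0]
contact_force: [-0.4, -1.7, -2.1]
gripper_width: 0.255
finger_force: 40.0
```

Call:
servo_tool(deltas=[[255, 0.2, 0, 0, 0], [255, 0.2, 0, 0, 0], [255, 0.2, 0, 0, 0], [255, 0.2, 0, 0, 0], [255, 0.2, 0, 0, 0]])

```text
time: 13.68
tcp_pos: [459.4, 144.1, 103.3]
ee_rot: [0.0, 0.798, 0.603, -0.0]
contact_force: [-0.6, -1.8, -1.7]
gripper_width: 0.256
finger_force: 40.0
```

Call:
servo_tool(deltas=[[255, 0.2, 0, 0, 0], [255, 0.2, 0, 0, 0], [255, 0.2, 0, 0, 0], [255, 0.2, 0, 0, 0], [255, 0.2, 0, 0, 0]])

```text
time: 14.1
tcp_pos: [462.2, 153.8, 103.3]
ee_rot: [0.0, 0.798, 0.603, -0.0]
contact_force: [-1.9, -2.3, -2.9]
gripper_width: 0.257
finger_force: 40.0
```

Call:
servo_tool(deltas=[[255, 0.16, 0, 0, 0], [255, 0.16, 0, 0, 0], [255, 0.16, 0, 0, 0], [255, 0.16, 0, 0, 0], [255, 0.16, 0, 0, 0]])

```text
time: 14.52
tcp_pos: [464.3, 161.3, 103.2]
ee_rot: [0.0, 0.798, 0.603, -0.0]
contact_force: [-1.6, -3.0, -2.7]
gripper_width: 0.253
finger_force: 40.0
```

Call:
servo_tool(deltas=[[255, 0.1, 0, 0, 0], [255, 0.1, 0, 0, 0], [255, 0.1, 0, 0, 0], [255, 0.1, 0, 0, 0], [255, 0.1, 0, 0, 0]])

```text
time: 14.93
tcp_pos: [465.6, 166.1, 103.3]
ee_rot: [0.0, 0.798, 0.603, -0.0]
contact_force: [-2.6, -3.4, -3.4]
gripper_width: 0.251
finger_force: 40.0
```

```bash
python3 -c "
from rig import observe
s=observe();print(s['contact_force'],s['ft_torque'])"
```

```text
[-2.57713316 -3.37984933 -3.39005614] [-1.11700483  0.62660284  0.04384633]
```

Call:
servo_tool(deltas=[[255, 0.1, 0, 0, 0], [255, 0.1, 0, 0, 0], [255, 0.1, 0, 0, 0], [255, 0.1, 0, 0, 0], [255, 0.1, 0, 0, 0]])

```text
time: 15.35
tcp_pos: [467.0, 171.0, 103.3]
ee_rot: [0.0, 0.798, 0.603, -0.0]
contact_force: [-2.9, -3.0, -3.4]
gripper_width: 0.255
finger_force: 40.0
```

Call:
servo_tool(deltas=[[255, 0.1, -0.03, 0, 0], [255, 0.1, 0, 0, 0], [255, 0.1, 0, 0, 0], [255, 0.1, 0, 0, 0], [255, 0.1, 0, 0, 0]])

```text
time: 15.77
tcp_pos: [468.1, 175.8, 103.3]
ee_rot: [0.0, 0.798, 0.603, -0.0]
contact_force: [-2.2, -4.8, -3.2]
gripper_width: 0.249
finger_force: 40.0
```

Call:
servo_tool(deltas=[[255, 0.08, 0, 0, 0], [255, 0.08, 0, 0, 0], [255, 0.08, 0, 0, 0], [255, 0.08, 0, 0, 0], [255, 0.08, 0, 0, 0]])

```text
time: 16.18
tcp_pos: [469.3, 179.9, 103.3]
ee_rot: [0.0, 0.798, 0.603, 0.0]
contact_force: [-1.0, -2.4, -3.4]
gripper_width: 0.251
finger_force: 40.0
```

```bash
python3 -c "
from rig import observe
s=observe();print(s['contact_force'],s['ft_torque'])"
```

```text
[-1.04522301 -2.42969853 -3.38879784] [-1.04599862  0.42062432  0.06124145]
```

Call:
servo_tool(deltas=[[255, 0.1, 0, 0, 0], [255, 0.1, 0, 0, 0], [255, 0.1, 0, 0, 0], [255, 0.1, 0, 0, 0], [255, 0.1, 0, 0, 0]])

```text
time: 16.6
tcp_pos: [470.6, 184.6, 103.3]
ee_rot: [0.0, 0.798, 0.603, -0.0]
contact_force: [-0.4, -2.5, -4.1]
gripper_width: 0.254
finger_force: 40.0
```

Call:
servo_tool(deltas=[[255, 0.1, 0, 0.02, 0], [255, 0.1, 0, 0, 0], [255, 0.1, 0, 0, 0], [255, 0.1, 0, 0, 0], [255, 0.1, 0, 0, 0]])

```text
time: 17.02
tcp_pos: [471.9, 189.3, 103.0]
ee_rot: [0.0, 0.798, 0.603, -0.0]
contact_force: [-0.9, -3.7, -3.2]
gripper_width: 0.255
finger_force: 40.0
```

Call:
servo_tool(deltas=[[255, 0.1, 0, 0, 0], [255, 0.1, 0, 0, 0], [255, 0.1, 0, 0, 0], [255, 0.1, 0, 0, 0], [255, 0.1, 0, 0, 0]])

```text
time: 17.43
tcp_pos: [473.3, 194.2, 103.1]
ee_rot: [0.0, 0.798, 0.603, 0.0]
contact_force: [-1.4, -2.7, -2.8]
gripper_width: 0.252
finger_force: 40.0
```

```bash
python3 -c "
from rig import observe
s=observe();print(s['contact_force'],s['ft_torque'])"
```

```text
[-1.43604156 -2.72037448 -2.82569724] [-1.06314981  0.51224979  0.04826233]
```

Call:
servo_tool(deltas=[[255, 0.1, 0, 0, 0], [255, 0.1, 0, 0, 0], [255, 0.1, 0, 0, 0], [255, 0.1, 0, 0, 0], [255, 0.1, 0, 0, 0]])

```text
time: 17.85
tcp_pos: [474.6, 199.0, 103.1]
ee_rot: [0.0, 0.798, 0.603, -0.0]
contact_force: [-2.0, -3.2, -2.8]
gripper_width: 0.252
finger_force: 40.0
```

Call:
servo_tool(deltas=[[255, 0.1, -0.02, 0, 0], [255, 0.1, 0, 0, 0], [255, 0.1, 0, 0, 0], [255, 0.1, 0, 0, 0], [255, 0.1, 0, 0, 0]])

```text
time: 18.27
tcp_pos: [475.8, 203.8, 103.0]
ee_rot: [0.0, 0.798, 0.603, -0.0]
contact_force: [-1.7, -3.3, -3.7]
gripper_width: 0.255
finger_force: 40.0
```

Call:
servo_tool(deltas=[[255, 0.07, 0, 0, 0], [255, 0.07, 0, 0, 0], [255, 0.07, 0, 0, 0], [255, 0.07, 0, 0, 0], [255, 0.07, 0, 0, 0]])

```text
time: 18.68
tcp_pos: [476.8, 207.2, 103.1]
ee_rot: [0.0, 0.798, 0.603, -0.0]
contact_force: [-2.4, -3.7, -3.7]
gripper_width: 0.253
finger_force: 40.0
```

Call:
servo_tool(deltas=[[255, 0.06, -0.02, 0, 0], [255, 0.06, 0, 0, 0], [255, 0.06, 0, 0, 0], [255, 0.06, 0, 0, 0], [255, 0.06, 0, 0, 0]])

```text
time: 19.1
tcp_pos: [477.4, 210.2, 103.1]
ee_rot: [0.0, 0.798, 0.603, 0.0]
contact_force: [-1.0, -1.1, -4.7]
gripper_width: 0.254
finger_force: 40.0
```

Call:
servo_tool(deltas=[[255, 0.04, 0, 0, 0], [255, 0.04, 0, 0, 0], [255, 0.04, 0, 0, 0], [255, 0.04, 0, 0, 0], [255, 0, 0, 0, 0]])

```text
time: 19.52
tcp_pos: [477.9, 211.8, 103.2]
ee_rot: [0.0, 0.798, 0.603, 0.0]
contact_force: [-1.3, -0.2, -1.8]
gripper_width: 0.256
finger_force: 40.0
```

Call:
servo_tool(deltas=[[255, 0.04, 0, 0, 0], [255, 0.04, 0, 0, 0], [255, 0.04, 0, 0, 0], [255, 0.04, 0, 0, 0], [255, 0, 0, 0, 0]])

```text
time: 19.93
tcp_pos: [478.3, 213.1, 103.1]
ee_rot: [0.0, 0.798, 0.603, -0.0]
contact_force: [-0.6, -0.8, -2.7]
gripper_width: 0.25
finger_force: 40.0
```

Call:
servo_tool(deltas=[[255, 0.03, 0, 0, 0], [255, 0.03, 0, 0, 0], [255, 0.03, 0, 0, 0], [255, 0.03, 0, 0, 0], [255, 0, 0, 0, 0]])

```text
time: 20.35
tcp_pos: [478.5, 213.6, 103.1]
ee_rot: [0.0, 0.798, 0.603, -0.0]
contact_force: [-2.5, -6.7, 2.1]
gripper_width: 0.251
finger_force: 40.0
```

Call:
servo_tool(deltas=[[255, 0.03, 0, 0, 0], [255, 0.02, 0, 0, 0], [255, 0, 0, 0, 0], [255, 0, 0, 0, 0], [255, 0, 0, 0, 0]])

```text
time: 20.77
tcp_pos: [478.5, 213.8, 103.0]
ee_rot: [0.0, 0.798, 0.603, -0.001]
contact_force: [-3.2, -8.7, 2.7]
gripper_width: 0.251
finger_force: 40.0
```

```bash
python3 - <<'E'
from rig import observe,get_image
from h import *
s=observe();print(s["contact_force"],s["ft_torque"])
np.savez("top.npz",**get_image("top"));np.savez("side.npz",**get_image("side"))
cv2.imwrite("pics/f.png",np.hstack([cv2.resize(cam("top")[0][160:215,235:305],None,fx=6,fy=6,interpolation=2),cv2.resize(cam("side")[0][150:205,300:360],None,fx=6,fy=6,interpolation=2)]))
im=cam("top")[0][175:205,265:295].astype(int);ys,xs=np.nonzero((im[...,2]>170)&(im[...,1]<110)&(im[...,0]<110));print("knob top",xs.mean()+265,ys.mean()+175)
E
```

```text
[-3.21773011 -8.70361102  2.69747223] [-2.05851131  0.89346981  0.13183106]
knob top nan nan<stdin>:6: RuntimeWarning: Mean of empty slice.
  ret = ret.dtype.type(ret / rcount)
```

View pics/f.png

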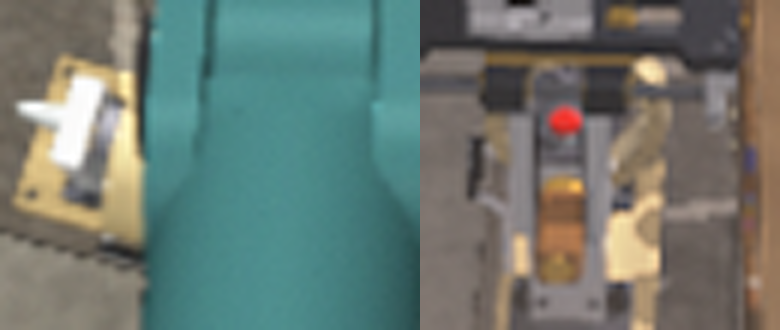

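The nose (top crop (30,108)) pokes out past the left bearing, the collar is against the right bearing, and the knob at side ~(324.3,170) is back at its original height. Ease off the push and release.

Call:
servo_tool(deltas=[[255, -0.03, 0, 0, 0], [255, 0, 0, 0, 0], [200, 0, 0, 0, 0], [170, 0, 0, 0, 0], [150, 0, 0, 0, 0]])

```text
time: 21.28
tcp_pos: [478.9, 214.9, 103.2]
ee_rot: [-0.0, 0.798, 0.603, 0.0]
contact_force: [0.1, -0.0, -0.2]
gripper_width: 0.36
finger_force: 0.0
```

Call:
servo_tool(deltas=[[120, 0, 0, 0, 0], [120, 0, 0, 0, 0], [120, 0, 0, 0, 0], [120, 0, 0, 0, 0], [120, 0, 0, 0, 0]])

```text
time: 21.7
tcp_pos: [478.7, 214.6, 103.1]
ee_rot: [0.0, 0.798, 0.603, 0.0]
contact_force: [-0.7, 0.3, 0.4]
gripper_width: 0.528
finger_force: 0.0
```

Now back out: straight up, then away to the right.

Call:
servo_tool(deltas=[[120, 0, 0, -1, 0], [120, 0, 0, -2, 0], [120, 0, 0, -3, 0], [120, 0, 0, -3, 0], [120, 0, 0, -3, 0]])

```text
time: 22.12
tcp_pos: [478.5, 213.9, 225.0]
ee_rot: [0.0, 0.798, 0.603, -0.0]
contact_force: [0.4, 0.6, 0.9]
gripper_width: 0.532
finger_force: 0.0
```

Call:
servo_tool(deltas=[[120, -3, 0, 0, 0], [120, -4, 0, 0, 0], [120, -4, 0, 0, 0], [120, -4, 0, 0, 0], [120, -4, 0, 0, 0]])

```text
time: 22.53
tcp_pos: [426.2, 29.8, 223.1]
ee_rot: [-0.0, 0.798, 0.603, -0.0]
contact_force: [1.4, 0.8, 0.3]
gripper_width: 0.532
finger_force: 0.0
```

Call:
servo_tool(deltas=[[120, -4, 0, 0, 0], [120, -4, 0, 0, 0], [120, -3, 0, 0, 0], [120, 0, 0, 0, 0], [120, 0, 0, 0, 0]])

```text
time: 22.95
tcp_pos: [396.7, -75.3, 223.4]
ee_rot: [-0.001, 0.798, 0.602, 0.001]
contact_force: [-0.8, -0.7, 0.8]
gripper_width: 0.531
finger_force: 0.0
```

```bash
python3 - <<'E'
from rig import observe,get_image
from h import *
s=observe();print(s["contact_force"],s["tcp_pos"])
np.savez("top.npz",**get_image("top"));np.savez("side.npz",**get_image("side"))
cv2.imwrite("pics/g.png",np.hstack([cv2.resize(cam("top")[0][160:215,235:305],None,fx=6,fy=6,interpolation=2),cv2.resize(cam("side")[0][150:205,300:360],None,fx=6,fy=6,interpolation=2)]))
for n,(x,y,w,h) in {"top":(265,175,30,30),"side":(300,150,50,60)}.items():
    im=cam(n)[0][y:y+h,x:x+w].astype(int);ys,xs=np.nonzero((im[...,2]>170)&(im[...,1]<110)&(im[...,0]<110));print("knob",n,xs.mean()+x,ys.mean()+y)
E
```

```text
[-0.81401226 -0.69486902  0.82744367] [396.71067814 -75.25124647 223.40160762]
knob top 279.2142857142857 188.14285714285714
knob side nan nan<stdin>:7: RuntimeWarning: Mean of empty slice.
  ret = ret.dtype.type(ret / rcount)
```

View pics/g.png

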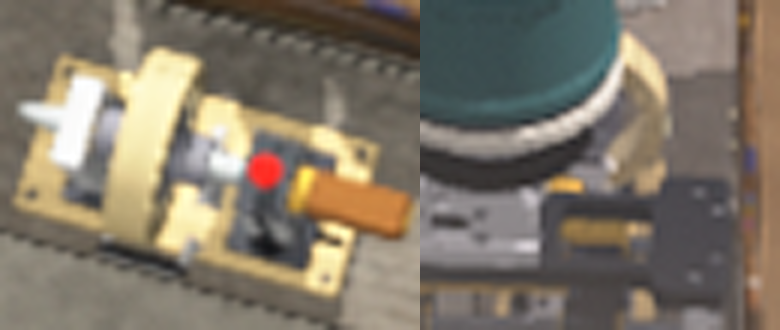

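```bash
python3 - <<'E'
import cv2,numpy as np
from h import *
for f,ox,oy,s,X0 in(("pics/side0.png",0,0,1,0),("pics/f.png",300,150,6,420)):
    im=cv2.imread(f)[:,X0:].astype(int)
    if X0: im=im[3::6,3::6]
    else: im=im[150:205,300:360]
    w=np.clip(im[...,2]-im[...,1]-80,0,None)*((im[...,0]<130)&(im[...,2]>150)&(np.arange(im.shape[0])[:,None]<30));ys,xs=np.mgrid[:w.shape[0],:w.shape[1]]
    print(f,(w*xs).sum()/w.sum()+300,(w*ys).sum()/w.sum()+150)
p=proj("side",[[488,247,148],[488,247,151]]);print(p[1]-p[0])
E
```

```text
pics/side0.png 323.8547619047619 169.54285714285714
pics/f.png 323.76899462778204 169.47812739831159
[-0.0164919  -0.77307839]
```

The knob's height is unchanged: a lift of 3 mm would show as 0.8 px, and I measured 0.06 px. So the keeper is down in the groove, and I'm handing in.

```bash
python3 -c "
from rig import finish_job
print(finish_job())"
```

```text
the job is handed in; nothing more can be done
None
```

I threaded the spindle through both bearings and the roll and pressed it home. The push peaked at about 9 N, the keeper's knob is back at its rest height, and the arm has let go and backed clear. The job is handed in at about 23 s on the robot's clock, but no verdict came back.

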